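Rock-test three bearing plates on the granite and pull the warped one

ROBOT

A 6-joint arm with a two-finger parallel gripper is mounted at the origin on the work surface. World frame = base frame: x ahead of the robot, y to its left, z up, the work surface at z = 0. Lengths are in m, angles in rad, forces in N, time in s.
With the tool pointing down it reaches from about 0.35 to 0.85 m from the base axis. Payload 8.1 kg.
Tool frame: the origin (TCP) lies midway between the tips of the shut fingers; the grasp point (between the pads) lies 19 mm behind it; z points along the fingers, y is the line along which they close (so a half turn about z gives the same grasp; the last joint's range is limited). The gripper opens to 85 mm and grips with 20 to 120 N. Pads are 22 mm wide; open, the fingers measure 114 mm over their backs; the gripper's body (76 mm by 85 mm) begins 54 mm behind the grasp point. The pads swing forward as they close: fully open they stand 13 mm farther back than shut.
Start: joints at [-1.333, 0.13, 1.488, -0, 1.523, -0.085], TCP at [0.19, -0.569, 0.231] pointing down, gripper open.
Joint ranges: [-2.96, 2.96], [-0.89, 2.26], [0.02, 2.5], [-1.34, 4.48], [0, 2.73], [-2.66, 2.66]. Speed limits (rad/s): [2.39, 2.39, 2.79, 3.14, 3.14, 3.14].

INTERFACE

Orientations are given as a 3x3 rotation matrix whose columns are the frame's x, y, z axes.
In Python, from bench import r gives the robot as it stands.
- The arm moves only by the tool drive_tool, never from a script. Its argument "targets" is a list of rows, each an object of numbers: "dx", "dy", "dz": the shift along the tool's x, y, z in cm; "rx", "ry", "rz": the turn, a rotation vector about the tool's x, y, z in degrees. A call has 1 to 8 rows; each row shifts and turns the commanded pose from where the row before left it, along the tool's axes as they then stand; what a row does not reach is not made up. A row lasts 1/10 s, in which the tool goes at most 50 mm and 8.59 degrees, less where a joint would pass 70% of its speed; a pose out of reach is approached as far as the arm can. A call is refused whole if a number of a shift passes 5 or a number of a turn 8.59, either way. A call with a gripper value outside its range is refused whole. "grip" is the closure, from 0 (fully open) to 1 (shut), set as the call begins (left out, the last holds). The fingers move at their own pace and stop on an object; "newtons" is the grip in N (left out, the last holds). Time passes only in rows, so rows that do not move let the fingers close. It gives the time, the measured TCP pose, the force, the opening and the grip force at its end, in the units of the state.
- r.observe(): the state, without advancing time (a new reading comes with each control period).
- r.get_image(name): name is "side" or "top"; returns a dict with "frame" (420x560x3 uint8, red, green, blue), "fx", "fy", "cx", "cy" (pixels), "xyz" and "rotation" of the camera in the world. Camera axes: x right, y up, looking along -z (the intrinsics and any distortion apply to the point x, -y, -z); pixel columns grow to the right and rows downward; lengths in m; the calibration is good to about 2 mm. A picture is of the moment at which its call begins. There is no depth.
- r.hand_in(): hands the job in; it is judged then, once.
The state is a dict: "t": time; "qpos": joint angles; "dq": joint speeds; "tau": joint torques, N m; "tcp_pos": TCP position; "tcp_rot": TCP orientation; "wrist_force": force on the tool from outside, world axes, zero at the start; "torque": the same for the moment, N m; "gripper_width": finger opening in m; "gripper_force": force on a finger pad.
Only numpy, scipy, OpenCV 4.12 (cv2) and the standard library are available. Lean on these libraries where they do the work, as an engineer would, in place of code of your own. Each camera call takes 0.05 s, during which the arm holds its last target. There are 200 camera calls.

TASK

One of the three hubbed aluminium bearing plates on the black granite is warped; they look alike. Find it by touching down slowly and pressing gently on an end of each plate with the fingertips for a moment, until you have the one that rocks, then pick that one up by its hub and lay it gently down flat in the grey tray. Leave the sound plates where they lie, and don't disturb the small gauge block and shaft collar on the granite.

Things in the scene. Friction and masses are not known exactly. Their poses are not given: they have to be found in the camera images.
- left_place (a point): Hub centre of the plate lying leftmost on the granite (greatest y), within about 4 mm and 0.06 rad. Each plate is flat aluminium, 160 (x) x 64 (y) mm, 0.3 to 0.45 kg, with a round hub, 32 mm diameter, upright in its middle. This point is on the hub's axis, 24 mm above the granite, 12 mm above the slab's upper face, 12 mm below the hub's top; z up. It is fixed to the granite, not to the plate.
- mid_place (a point): Hub centre of the plate lying in the middle on the granite, within about 4 mm and 0.06 rad. Same build and axes as the left one. Press the slab 65 mm either way along x from the hub. Underneath: a middle foot 40 mm long, and a foot near each end. On a sound plate all bear and the ends are solid. Which plate is warped changes with each start.
- right_place (a point): Hub centre of the plate lying rightmost on the granite (smallest y), within about 4 mm and 0.06 rad. Same build and axes. The warped plate rests level on its middle foot, both ends 4 mm clear: 1 to 3 N on either end tips it about 0.067 rad, some 3 mm down where pressed, then it is solid; let go, it levels. Grip a hub with the finger ends just above the slab.
- granite_top (a point): Centre of the upper face of the fixed black granite surface plate, 320 x 420 mm (its x and y), upper face 50 mm above the table. Hard and unyielding: touch a plate on it at 10 mm/s or so and stop at about 5 N; a faster touch or a stiff push makes a knock that marks it (70 N at most).
- tray_floor (a point): Centre of the inner floor of the fixed open grey plastic tray on the table at the right: inside 190 mm along x by 100 mm along y, floor 5 mm and rim 30 mm above the table. A plate goes in lengthwise along x.
- gauge_block: Bystander: small steel block 30 x 30 x 18 mm on the granite's edge nearer the robot; origin under its centre.
- collar: Bystander: dark steel shaft collar, 28 mm across, 12 mm high, on the granite's far edge; origin under its centre.
Not all that is in view belongs to the job. Of the things shaped like the part that bears tray_floor, the grey one is meant.

How it is judged:
By the outcome, as a careful person would: the job done as asked, in the order asked, and still so for the second after the job is handed in, with the robot touching nothing.
It also fails if it takes over 64 s, if anything falls off the work surface, if the arm or the gripper's body presses on something with over 40 N, if the wrist force passes 120 N, or if a joint passes its speed limit or range.

## Working session

There is one attempt and no reset: what is moved stays moved. The work goes in short steps, Python scripts to look and compute and a tool call to move; the robot and the scene stay as the last step left them, time stands still between calls to the robot, and variables do not carry over. Pictures are saved under pics/ and viewed, at most 10 in all, crops included, and the job is handed in when it is done.

Besides the shell and the picture viewer there is one more tool, called after "Emit:" by a JSON object that holds its "fn" and its "kwargs", one argument or row to a line. drive_tool: Moves the arm, as the interface text tells. Its arguments: {"type":"object","properties":{"targets":{"type":"array","items":{"type":"object","properties":{"dx":{"type":"number"},"dy":{"type":"number"},"dz":{"type":"number"},"rx":{"type":"number"},"ry":{"type":"number"},"rz":{"type":"number"}}}},"grip":{"type":"number"},"newtons":{"type":"number"}},"required":["targets"]}

```bash
mkdir -p pics; ls
python3 - <<'E'
from bench import r
import cv2,numpy as np
for n in("top","side"):
    d=r.get_image(n); cv2.imwrite(f"pics/{n}0.png",d["frame"][:,:,::-1]); print(n,{k:np.round(v,4).tolist() if k!="frame" else 0 for k,v in d.items()})
o=r.observe(); print({k:np.round(v,3).tolist() for k,v in o.items()})
E
```

```text
pics
top {'frame': 0, 'fx': 412.3623, 'fy': 412.3623, 'cx': 279.8079, 'cy': 211.3884, 'xyz': [0.3115, -0.0487, 1.0706], 'rotation': [[-0.0741, 0.9757, -0.2063], [-0.9972, -0.0712, 0.0214], [0.0061, 0.2073, 0.9783]]}
side {'frame': 0, 'fx': 383.4674, 'fy': 383.4674, 'cx': 274.7924, 'cy': 205.8107, 'xyz': [0.48, 0.6888, 0.5758], 'rotation': [[-0.9971, 0.0551, -0.0531], [-0.0748, -0.5545, 0.8288], [0.0162, 0.8303, 0.557]]}
{'t': 0.1, 'qpos': [-1.333, 0.131, 1.489, 0.0, 1.523, -0.085], 'dq': [-0.0, -0.002, -0.004, -0.0, 0.001, 0.001], 'tau': [0.001, -57.095, -50.194, -0.0, 0.008, -0.0], 'tcp_pos': [0.19, -0.569, 0.23], 'tcp_rot': [[0.948, 0.317, -0.0], [0.317, -0.948, 0.002], [0.0, -0.002, -1.0]], 'wrist_force': [-0.59, 0.44, 0.554], 'torque': [0.004, -0.014, -0.012], 'gripper_force': 0.0, 'gripper_width': 0.085}
```

View pics/top0.png

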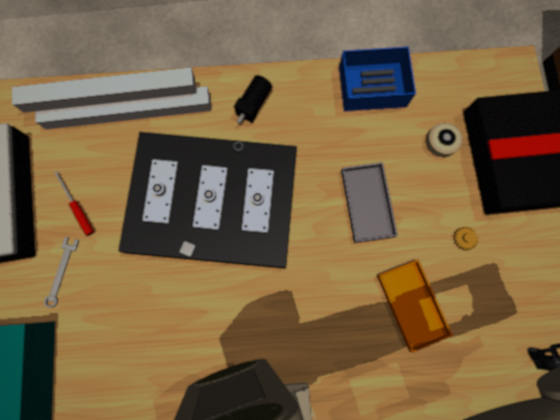

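View pics/side0.png

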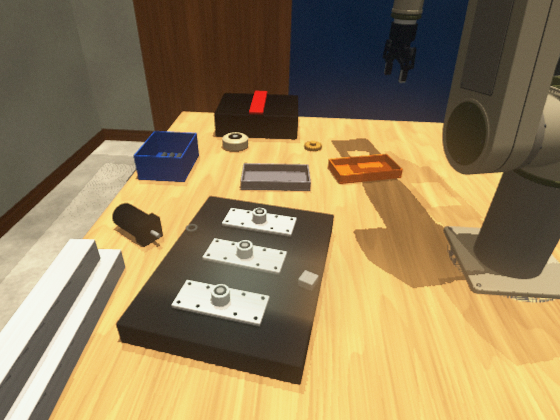

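The top view shows the plates at about (160,190), (210,197) and (258,200), the grey tray at (369,203), the gauge block at (188,249) and the collar at (238,146). The side view agrees.

```bash
cat > h.py <<'E'
import cv2,numpy as np
from bench import r
def ray(d,uv,z):
    u,v=np.asarray(uv,float).T
    c=np.c_[(u-d["cx"])/d["fx"],-(v-d["cy"])/d["fy"],-np.ones(len(u))]@np.array(d["rotation"]).T
    o=np.array(d["xyz"]); return (o+c*((z-o[2])/c[:,2])[:,None])[:,:2]
def rects(d,mask,z,lo,hi):
    out=[]
    for c in cv2.findContours(mask.astype(np.uint8),cv2.RETR_EXTERNAL,cv2.CHAIN_APPROX_NONE)[0]:
        if lo<cv2.contourArea(c)<hi:
            w=ray(d,c[:,0],z); q=cv2.minAreaRect((w*1000).astype(np.float32))
            b=cv2.boxPoints(q); e=[b[1]-b[0],b[2]-b[1]]; e=max(e,key=np.linalg.norm)
            e=e*np.sign(e[0]); out.append((c[:,0].mean(0).round(),np.round(q[0],1),np.round(q[1],1),round(float(np.arctan2(e[1],e[0])),3)))
    return out
E
python3 - <<'E'
from h import *
for n in("top","side"):
    d=r.get_image(n); f=d["frame"].astype(int); g=f.min(2); s=f.max(2)-g
    roi=np.zeros(g.shape,bool)
    if n=="top": roi[130:275,115:300]=1
    else: roi[195:365,125:340]=1
    print(n,"plates"); [print(*x) for x in rects(d,roi&(g>110)&(s<60),.062,60,5000)]
    if n=="top":
        print("granite");[print(*x) for x in rects(d,roi&(f.max(2)<60),.05,3000,50000)]
        t=np.zeros_like(roi); t[155:250,335:402]=1
        print("tray");[print(*x) for x in rects(d,t&(s<40),.03,1000,50000)]
        for uv in [(160,190),(210,197),(258,200)]: print(ray(d,[uv],.086), f[uv[1],uv[0]])
d=r.get_image("top")["frame"]; cv2.imwrite("pics/c.png",cv2.resize(d[125:275,115:405,::-1],(800,414),interpolation=cv2.INTER_CUBIC))
E
```

```text
top plates
[187. 249.] [448. 163.] [27.9 28. ] -0.495
[257. 200.] [558.9 -17.1] [ 64.9 159.4] -0.159
[210. 197.] [575.6 102. ] [ 64.7 159.6] -0.181
[160. 191.] [600.5 227.2] [ 64.6 159.5] -0.168
granite
[210. 200.] [575.5 104.3] [412.3 317. ] 1.402
tray
[368. 202.] [ 541.  -302.6] [200.5 113.2] 0.069
[[0.59435025 0.22019726]] [103 105 111]
[[0.56766847 0.09818141]] [ 95  96 100]
[[ 0.55154803 -0.0188922 ]] [76 75 74]
side plates
[222. 301.] [600.7 227.3] [ 71.9 160.7] -0.164
[308. 277.] [448.3 158.6] [30.  29.4] 1.121
[246. 255.] [575.3 101.2] [ 81.3 161.6] -0.2
[260. 220.] [558.4 -22.1] [ 85.6 160.9] -0.17
```

View pics/c.png

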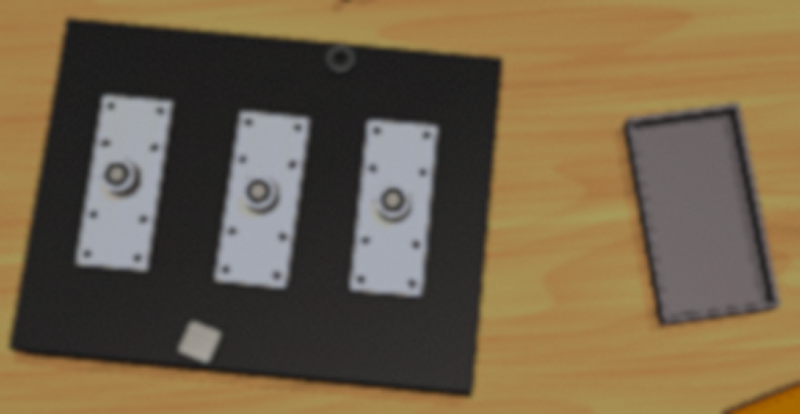

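Both views agree on the plates: L (600,227), M (576,102) and R (559,-17) mm, yaw about -0.17, size 160x64. The tray is at (541,-303), yaw 0.07. I'll approach plate R's near end first, fingers shut.

```bash
cat >> h.py <<'E'
def plan(p,yaw,n):
    "yaw = world angle of tool y; rows (dx,dy,dz cm, rz deg) to reach p in n rows, tool down"
    o=r.observe(); R=np.array(o["tcp_rot"]); p0=np.array(o["tcp_pos"]); d=np.array(p)-p0
    a=np.arctan2(R[1,1],R[0,1]); da=(yaw-a+np.pi/2)%np.pi-np.pi/2
    print("at",p0.round(4),"yawy",round(float(a),3),"F",np.round(o["wrist_force"],1),"t",o["t"],"w",o["gripper_width"])
    for i in range(n):
        t=a+da*i/n; y=np.array([np.cos(t),np.sin(t),0]); x=np.array([-y[1],y[0],0])
        print({"dx":round(float(d@x)/n*100,2),"dy":round(float(d@y)/n*100,2),"dz":round(-d[2]/n*100,2),"rz":round(-np.degrees(da)/n,2)})
E
python3 -c "
from h import *
plan([.495,-.007,.15],-.165,16)"
```

```text
at [ 0.1903 -0.5687  0.2308] yawy -1.248 F [-0.2  0.5 -0. ] t 0.25 w 0.08503818925866943
{'dx': 2.92, 'dy': -2.73, 'dz': np.float64(0.51), 'rz': np.float64(-3.88)}
{'dx': 3.1, 'dy': -2.52, 'dz': np.float64(0.51), 'rz': np.float64(-3.88)}
{'dx': 3.26, 'dy': -2.31, 'dz': np.float64(0.51), 'rz': np.float64(-3.88)}
{'dx': 3.41, 'dy': -2.08, 'dz': np.float64(0.51), 'rz': np.float64(-3.88)}
{'dx': 3.54, 'dy': -1.85, 'dz': np.float64(0.51), 'rz': np.float64(-3.88)}
{'dx': 3.66, 'dy': -1.6, 'dz': np.float64(0.51), 'rz': np.float64(-3.88)}
{'dx': 3.76, 'dy': -1.35, 'dz': np.float64(0.51), 'rz': np.float64(-3.88)}
{'dx': 3.84, 'dy': -1.09, 'dz': np.float64(0.51), 'rz': np.float64(-3.88)}
{'dx': 3.91, 'dy': -0.83, 'dz': np.float64(0.51), 'rz': np.float64(-3.88)}
{'dx': 3.95, 'dy': -0.56, 'dz': np.float64(0.51), 'rz': np.float64(-3.88)}
{'dx': 3.98, 'dy': -0.3, 'dz': np.float64(0.51), 'rz': np.float64(-3.88)}
{'dx': 3.99, 'dy': -0.03, 'dz': np.float64(0.51), 'rz': np.float64(-3.88)}
{'dx': 3.99, 'dy': 0.24, 'dz': np.float64(0.51), 'rz': np.float64(-3.88)}
{'dx': 3.96, 'dy': 0.51, 'dz': np.float64(0.51), 'rz': np.float64(-3.88)}
{'dx': 3.92, 'dy': 0.78, 'dz': np.float64(0.51), 'rz': np.float64(-3.88)}
{'dx': 3.86, 'dy': 1.04, 'dz': np.float64(0.51), 'rz': np.float64(-3.88)}
```

Emit:
{"fn": "drive_tool", "kwargs": {
  "targets": [
    {"dx": 2.9, "dy": -2.7, "dz": 0.5, "rz": -3.9},
    {"dx": 3.1, "dy": -2.5, "dz": 0.5, "rz": -3.9},
    {"dx": 3.3, "dy": -2.3, "dz": 0.5, "rz": -3.9},
    {"dx": 3.4, "dy": -2.1, "dz": 0.5, "rz": -3.9},
    {"dx": 3.5, "dy": -1.8, "dz": 0.5, "rz": -3.9},
    {"dx": 3.7, "dy": -1.6, "dz": 0.5, "rz": -3.9},
    {"dx": 3.8, "dy": -1.4, "dz": 0.5, "rz": -3.9},
    {"dx": 3.8, "dy": -1.1, "dz": 0.5, "rz": -3.9}
  ],
  "grip": 1,
  "newtons": 40
}}

```text
invalid input
```

Emit:
{"fn": "drive_tool", "kwargs": {
  "targets": [
    {"dx": 3.9, "dy": -0.8, "dz": 0.5, "rz": -3.9},
    {"dx": 4.0, "dy": -0.6, "dz": 0.5, "rz": -3.9},
    {"dx": 4.0, "dy": -0.3, "dz": 0.5, "rz": -3.9},
    {"dx": 4.0, "dy": 0, "dz": 0.5, "rz": -3.9},
    {"dx": 4.0, "dy": 0.2, "dz": 0.5, "rz": -3.9},
    {"dx": 4.0, "dy": 0.5, "dz": 0.5, "rz": -3.9},
    {"dx": 3.9, "dy": 0.8, "dz": 0.5, "rz": -3.9},
    {"dx": 3.9, "dy": 1.0, "dz": 0.5, "rz": -3.9}
  ]
}}

```text
invalid input
```

Emit:
{"fn": "drive_tool", "kwargs": {
  "targets": [
    {},
    {},
    {}
  ]
}}

```text
invalid input
```

```bash
python3 -c "
from h import *
plan([.495,-.007,.068],-.165,4)"
```

```text
at [ 0.1903 -0.5687  0.2308] yawy -1.248 F [-0.2  0.5 -0. ] t 0.25 w 0.08503818925866943
{'dx': 11.68, 'dy': -10.9, 'dz': np.float64(4.07), 'rz': np.float64(-15.51)}
{'dx': 14.17, 'dy': -7.38, 'dz': np.float64(4.07), 'rz': np.float64(-15.51)}
{'dx': 15.63, 'dy': -3.32, 'dz': np.float64(4.07), 'rz': np.float64(-15.51)}
{'dx': 15.95, 'dy': 0.98, 'dz': np.float64(4.07), 'rz': np.float64(-15.51)}
```

Nothing moved. Every row probably needs all six numbers, so I'll try that.

Emit:
{"fn": "drive_tool", "kwargs": {
  "targets": [
    {"dx": 2.9, "dy": -2.7, "dz": 0.5, "rx": 0, "ry": 0, "rz": -3.9},
    {"dx": 3.1, "dy": -2.5, "dz": 0.5, "rx": 0, "ry": 0, "rz": -3.9},
    {"dx": 3.3, "dy": -2.3, "dz": 0.5, "rx": 0, "ry": 0, "rz": -3.9},
    {"dx": 3.4, "dy": -2.1, "dz": 0.5, "rx": 0, "ry": 0, "rz": -3.9},
    {"dx": 3.5, "dy": -1.8, "dz": 0.5, "rx": 0, "ry": 0, "rz": -3.9},
    {"dx": 3.7, "dy": -1.6, "dz": 0.5, "rx": 0, "ry": 0, "rz": -3.9},
    {"dx": 3.8, "dy": -1.4, "dz": 0.5, "rx": 0, "ry": 0, "rz": -3.9},
    {"dx": 3.8, "dy": -1.1, "dz": 0.5, "rx": 0, "ry": 0, "rz": -3.9}
  ],
  "grip": 1,
  "newtons": 40
}}

```text
t: 1.05
tcp_pos: [0.3429, -0.2866, 0.1911]
tcp_rot: [[0.645, 0.764, 0.0], [0.764, -0.645, -0.0], [0.0, 0.0, -1.0]]
wrist_force: [0.6, -0.7, 0.5]
gripper_width: 0.0001
gripper_force: 0.0
```

Emit:
{"fn": "drive_tool", "kwargs": {
  "targets": [
    {"dx": 3.9, "dy": -0.8, "dz": 0.5, "rx": 0, "ry": 0, "rz": -3.9},
    {"dx": 4.0, "dy": -0.6, "dz": 0.5, "rx": 0, "ry": 0, "rz": -3.9},
    {"dx": 4.0, "dy": -0.3, "dz": 0.5, "rx": 0, "ry": 0, "rz": -3.9},
    {"dx": 4.0, "dy": 0, "dz": 0.5, "rx": 0, "ry": 0, "rz": -3.9},
    {"dx": 4.0, "dy": 0.2, "dz": 0.5, "rx": 0, "ry": 0, "rz": -3.9},
    {"dx": 4.0, "dy": 0.5, "dz": 0.5, "rx": 0, "ry": 0, "rz": -3.9},
    {"dx": 3.9, "dy": 0.8, "dz": 0.5, "rx": 0, "ry": 0, "rz": -3.9},
    {"dx": 3.9, "dy": 1.0, "dz": 0.5, "rx": 0, "ry": 0, "rz": -3.9}
  ]
}}

```text
t: 1.85
tcp_pos: [0.4941, -0.0036, 0.1512]
tcp_rot: [[0.155, 0.988, 0.0], [0.988, -0.155, -0.0], [-0.0, 0.0, -1.0]]
wrist_force: [0.4, -1.9, 0.9]
gripper_width: 0.0
gripper_force: 0.0
```

```bash
python3 -c "
from h import *
plan([.495,-.007,.068],-.165,4)"
```

```text
at [ 0.4941 -0.0036  0.1512] yawy -0.156 F [ 0.4 -1.9  0.9] t 1.85 w 3.3019697480124604e-05
{'dx': -0.08, 'dy': 0.04, 'dz': np.float64(2.08), 'rz': np.float64(0.13)}
{'dx': -0.08, 'dy': 0.04, 'dz': np.float64(2.08), 'rz': np.float64(0.13)}
{'dx': -0.08, 'dy': 0.04, 'dz': np.float64(2.08), 'rz': np.float64(0.13)}
{'dx': -0.08, 'dy': 0.04, 'dz': np.float64(2.08), 'rz': np.float64(0.13)}
```

Emit:
{"fn": "drive_tool", "kwargs": {
  "targets": [
    {"dx": -0.1, "dy": 0, "dz": 3, "rx": 0, "ry": 0, "rz": 0.5},
    {"dx": -0.1, "dy": 0.1, "dz": 3, "rx": 0, "ry": 0, "rz": 0},
    {"dx": -0.1, "dy": 0, "dz": 1.6, "rx": 0, "ry": 0, "rz": 0},
    {"dx": 0, "dy": 0, "dz": 0.5, "rx": 0, "ry": 0, "rz": 0},
    {"dx": 0, "dy": 0, "dz": 0, "rx": 0, "ry": 0, "rz": 0},
    {"dx": 0, "dy": 0, "dz": 0, "rx": 0, "ry": 0, "rz": 0}
  ]
}}

```text
t: 2.45
tcp_pos: [0.4948, -0.0085, 0.0715]
tcp_rot: [[0.167, 0.986, 0.002], [0.986, -0.167, -0.0], [0.0, 0.002, -1.0]]
wrist_force: [-0.4, -0.8, 0.8]
gripper_width: -0.0001
gripper_force: 0.0
```

Emit:
{"fn": "drive_tool", "kwargs": {
  "targets": [
    {"dx": 0, "dy": 0, "dz": 0.1, "rx": 0, "ry": 0, "rz": 0},
    {"dx": 0, "dy": 0, "dz": 0.1, "rx": 0, "ry": 0, "rz": 0},
    {"dx": 0, "dy": 0, "dz": 0.1, "rx": 0, "ry": 0, "rz": 0},
    {"dx": 0, "dy": 0, "dz": 0.1, "rx": 0, "ry": 0, "rz": 0},
    {"dx": 0, "dy": 0, "dz": 0.1, "rx": 0, "ry": 0, "rz": 0},
    {"dx": 0, "dy": 0, "dz": 0.1, "rx": 0, "ry": 0, "rz": 0},
    {"dx": 0, "dy": 0, "dz": 0.1, "rx": 0, "ry": 0, "rz": 0}
  ]
}}

```text
t: 3.15
tcp_pos: [0.4939, -0.0083, 0.0632]
tcp_rot: [[0.167, 0.986, -0.0], [0.986, -0.167, 0.0], [0.0, -0.0, -1.0]]
wrist_force: [-0.0, 0.4, 0.2]
gripper_width: 0.0001
gripper_force: 0.0
```

Emit:
{"fn": "drive_tool", "kwargs": {
  "targets": [
    {"dx": 0, "dy": 0, "dz": 0.05, "rx": 0, "ry": 0, "rz": 0},
    {"dx": 0, "dy": 0, "dz": 0.05, "rx": 0, "ry": 0, "rz": 0}
  ]
}}

```text
t: 3.35
tcp_pos: [0.4939, -0.0083, 0.0622]
tcp_rot: [[0.167, 0.986, -0.0], [0.986, -0.167, 0.0], [-0.0, -0.0, -1.0]]
wrist_force: [-0.8, -0.3, 0.1]
gripper_width: 0.0001
gripper_force: 0.0
```

Emit:
{"fn": "drive_tool", "kwargs": {
  "targets": [
    {"dx": 0, "dy": 0, "dz": 0.05, "rx": 0, "ry": 0, "rz": 0}
  ]
}}

```text
t: 3.45
tcp_pos: [0.494, -0.0083, 0.062]
tcp_rot: [[0.167, 0.986, -0.0], [0.986, -0.167, -0.0], [-0.0, -0.0, -1.0]]
wrist_force: [-3.5, 0.2, 7.4]
gripper_width: 0.0001
gripper_force: 3.5
```

Emit:
{"fn": "drive_tool", "kwargs": {
  "targets": [
    {"dx": 0, "dy": 0, "dz": 0, "rx": 0, "ry": 0, "rz": 0},
    {"dx": 0, "dy": 0, "dz": 0, "rx": 0, "ry": 0, "rz": 0}
  ]
}}

```text
t: 3.65
tcp_pos: [0.494, -0.0083, 0.0621]
tcp_rot: [[0.167, 0.986, 0.0], [0.986, -0.167, -0.0], [-0.0, 0.0, -1.0]]
wrist_force: [-2.6, 0.1, 5.1]
gripper_width: 0.0001
gripper_force: 2.4
```

Plate R is solid: 5 N with no sink. Next is plate M.

Emit:
{"fn": "drive_tool", "kwargs": {
  "targets": [
    {"dx": 0, "dy": 0, "dz": -0.5, "rx": 0, "ry": 0, "rz": 0},
    {"dx": 0, "dy": 0, "dz": -2.5, "rx": 0, "ry": 0, "rz": 0},
    {"dx": 3.0, "dy": -0.1, "dz": 0, "rx": 0, "ry": 0, "rz": 0},
    {"dx": 3.3, "dy": -0.1, "dz": 0, "rx": 0, "ry": 0, "rz": 0},
    {"dx": 3.0, "dy": -0.1, "dz": 0, "rx": 0, "ry": 0, "rz": 0},
    {"dx": 3.0, "dy": 0, "dz": 0, "rx": 0, "ry": 0, "rz": 0},
    {"dx": 0, "dy": 0, "dz": 1.5, "rx": 0, "ry": 0, "rz": 0},
    {"dx": 0, "dy": 0, "dz": 0.7, "rx": 0, "ry": 0, "rz": 0}
  ]
}}

```text
t: 4.45
tcp_pos: [0.5109, 0.1138, 0.0685]
tcp_rot: [[0.165, 0.986, -0.001], [0.986, -0.165, -0.0], [-0.001, -0.001, -1.0]]
wrist_force: [-0.1, -0.9, 0.6]
gripper_width: 0.0004
gripper_force: 0.0
```

Emit:
{"fn": "drive_tool", "kwargs": {
  "targets": [
    {"dx": 0, "dy": 0, "dz": 0, "rx": 0, "ry": 0, "rz": 0},
    {"dx": 0, "dy": 0, "dz": 0, "rx": 0, "ry": 0, "rz": 0}
  ]
}}

```text
t: 4.65
tcp_pos: [0.5111, 0.1125, 0.0694]
tcp_rot: [[0.168, 0.986, -0.001], [0.986, -0.168, -0.0], [-0.001, -0.001, -1.0]]
wrist_force: [-0.1, 0.2, -0.6]
gripper_width: -0.0
gripper_force: 0.0
```

Emit:
{"fn": "drive_tool", "kwargs": {
  "targets": [
    {"dx": 0, "dy": 0, "dz": 0.1, "rx": 0, "ry": 0, "rz": 0},
    {"dx": 0, "dy": 0, "dz": 0.1, "rx": 0, "ry": 0, "rz": 0},
    {"dx": 0, "dy": 0, "dz": 0.1, "rx": 0, "ry": 0, "rz": 0},
    {"dx": 0, "dy": 0, "dz": 0.1, "rx": 0, "ry": 0, "rz": 0},
    {"dx": 0, "dy": 0, "dz": 0.1, "rx": 0, "ry": 0, "rz": 0},
    {"dx": 0, "dy": 0, "dz": 0.1, "rx": 0, "ry": 0, "rz": 0}
  ]
}}

```text
t: 5.25
tcp_pos: [0.5116, 0.1135, 0.0637]
tcp_rot: [[0.167, 0.986, 0.0], [0.986, -0.167, 0.0], [0.0, 0.0, -1.0]]
wrist_force: [1.2, -0.4, -0.9]
gripper_width: -0.0
gripper_force: 0.0
```

Emit:
{"fn": "drive_tool", "kwargs": {
  "targets": [
    {"dx": 0, "dy": 0, "dz": 0.05, "rx": 0, "ry": 0, "rz": 0},
    {"dx": 0, "dy": 0, "dz": 0.05, "rx": 0, "ry": 0, "rz": 0},
    {"dx": 0, "dy": 0, "dz": 0, "rx": 0, "ry": 0, "rz": 0}
  ]
}}

```text
t: 5.55
tcp_pos: [0.5115, 0.1135, 0.0627]
tcp_rot: [[0.167, 0.986, -0.0], [0.986, -0.167, -0.0], [-0.0, -0.0, -1.0]]
wrist_force: [0.1, 1.7, -0.2]
gripper_width: -0.0004
gripper_force: 0.0
```

Emit:
{"fn": "drive_tool", "kwargs": {
  "targets": [
    {"dx": 0, "dy": 0, "dz": 0.05, "rx": 0, "ry": 0, "rz": 0},
    {"dx": 0, "dy": 0, "dz": 0, "rx": 0, "ry": 0, "rz": 0}
  ]
}}

```text
t: 5.75
tcp_pos: [0.5115, 0.1135, 0.0623]
tcp_rot: [[0.167, 0.986, -0.0], [0.986, -0.167, 0.0], [0.0, -0.0, -1.0]]
wrist_force: [0.1, 0.2, 0.2]
gripper_width: -0.0002
gripper_force: 0.0
```

Emit:
{"fn": "drive_tool", "kwargs": {
  "targets": [
    {"dx": 0, "dy": 0, "dz": 0.05, "rx": 0, "ry": 0, "rz": 0},
    {"dx": 0, "dy": 0, "dz": 0, "rx": 0, "ry": 0, "rz": 0}
  ]
}}

```text
t: 5.95
tcp_pos: [0.5116, 0.1135, 0.0619]
tcp_rot: [[0.167, 0.986, 0.0], [0.986, -0.167, 0.0], [0.0, 0.0, -1.0]]
wrist_force: [0.2, 0.5, 1.8]
gripper_width: 0.0002
gripper_force: 0.8
```

Emit:
{"fn": "drive_tool", "kwargs": {
  "targets": [
    {"dx": 0, "dy": 0, "dz": 0.02, "rx": 0, "ry": 0, "rz": 0},
    {"dx": 0, "dy": 0, "dz": 0, "rx": 0, "ry": 0, "rz": 0}
  ]
}}

```text
t: 6.15
tcp_pos: [0.5115, 0.1135, 0.0617]
tcp_rot: [[0.167, 0.986, -0.0], [0.986, -0.167, 0.0], [0.0, -0.0, -1.0]]
wrist_force: [-1.1, 0.0, 1.4]
gripper_width: 0.0002
gripper_force: 0.9
```

Emit:
{"fn": "drive_tool", "kwargs": {
  "targets": [
    {"dx": 0, "dy": 0, "dz": 0.05, "rx": 0, "ry": 0, "rz": 0},
    {"dx": 0, "dy": 0, "dz": 0, "rx": 0, "ry": 0, "rz": 0}
  ]
}}

```text
t: 6.35
tcp_pos: [0.5114, 0.1135, 0.061]
tcp_rot: [[0.167, 0.986, -0.0], [0.986, -0.167, 0.0], [0.0, -0.0, -1.0]]
wrist_force: [-1.1, 0.3, 2.1]
gripper_width: -0.0001
gripper_force: 1.0
```

Emit:
{"fn": "drive_tool", "kwargs": {
  "targets": [
    {"dx": 0, "dy": 0, "dz": 0.05, "rx": 0, "ry": 0, "rz": 0},
    {"dx": 0, "dy": 0, "dz": 0.0, "rx": 0, "ry": 0, "rz": 0}
  ]
}}

```text
t: 6.55
tcp_pos: [0.5115, 0.1135, 0.0605]
tcp_rot: [[0.167, 0.986, -0.0], [0.986, -0.167, 0.0], [0.0, -0.0, -1.0]]
wrist_force: [-1.6, 0.2, 1.3]
gripper_width: 0.0001
gripper_force: 1.0
```

Emit:
{"fn": "drive_tool", "kwargs": {
  "targets": [
    {"dx": 0, "dy": 0, "dz": 0.05, "rx": 0, "ry": 0, "rz": 0},
    {"dx": 0, "dy": 0, "dz": 0.05, "rx": 0, "ry": 0, "rz": 0},
    {"dx": 0, "dy": 0, "dz": 0, "rx": 0, "ry": 0, "rz": 0}
  ]
}}

```text
t: 6.85
tcp_pos: [0.5115, 0.1135, 0.0595]
tcp_rot: [[0.167, 0.986, -0.0], [0.986, -0.167, 0.0], [0.0, -0.0, -1.0]]
wrist_force: [-1.5, 0.5, 1.9]
gripper_width: -0.0001
gripper_force: 1.0
```

Emit:
{"fn": "drive_tool", "kwargs": {
  "targets": [
    {"dx": 0, "dy": 0, "dz": 0.04, "rx": 0, "ry": 0, "rz": 0},
    {"dx": 0, "dy": 0, "dz": 0, "rx": 0, "ry": 0, "rz": 0}
  ]
}}

```text
t: 7.05
tcp_pos: [0.5116, 0.1135, 0.0593]
tcp_rot: [[0.167, 0.986, -0.0], [0.986, -0.167, 0.0], [0.0, -0.0, -1.0]]
wrist_force: [-2.6, 1.3, 3.3]
gripper_width: -0.0
gripper_force: 1.6
```

Plate M sank 2.7 mm at about 2 N and then firmed up, so it's the warped one. I'll let it level slowly, move over its hub and open.

Emit:
{"fn": "drive_tool", "kwargs": {
  "targets": [
    {"dx": 0, "dy": 0, "dz": -0.1, "rx": 0, "ry": 0, "rz": 0},
    {"dx": 0, "dy": 0, "dz": -0.1, "rx": 0, "ry": 0, "rz": 0},
    {"dx": 0, "dy": 0, "dz": -0.1, "rx": 0, "ry": 0, "rz": 0},
    {"dx": 0, "dy": 0, "dz": -0.1, "rx": 0, "ry": 0, "rz": 0},
    {"dx": 0, "dy": 0, "dz": -1.6, "rx": 0, "ry": 0, "rz": 0},
    {"dx": 0, "dy": 0, "dz": -3, "rx": 0, "ry": 0, "rz": 0},
    {"dx": 0, "dy": 3.5, "dz": -2, "rx": 0, "ry": 0, "rz": 0},
    {"dx": 0, "dy": 3, "dz": 0, "rx": 0, "ry": 0, "rz": 0}
  ]
}}

```text
t: 7.85
tcp_pos: [0.5786, 0.1028, 0.1334]
tcp_rot: [[0.166, 0.986, 0.006], [0.986, -0.166, 0.001], [0.002, 0.006, -1.0]]
wrist_force: [0.3, 0.7, 0.6]
gripper_width: -0.0002
gripper_force: 0.0
```

Emit:
{"fn": "drive_tool", "kwargs": {
  "targets": [
    {"dx": 0, "dy": 0, "dz": 0, "rx": 0, "ry": 0, "rz": 0},
    {"dx": 0, "dy": 0, "dz": 0, "rx": 0, "ry": 0, "rz": 0},
    {"dx": 0, "dy": 0, "dz": 0, "rx": 0, "ry": 0, "rz": 0},
    {"dx": 0, "dy": 0, "dz": 0, "rx": 0, "ry": 0, "rz": 0}
  ],
  "grip": 0,
  "newtons": 40
}}

```text
t: 8.25
tcp_pos: [0.5746, 0.1028, 0.1287]
tcp_rot: [[0.167, 0.986, -0.001], [0.986, -0.167, -0.0], [-0.0, -0.001, -1.0]]
wrist_force: [0.2, -0.0, 1.4]
gripper_width: 0.0579
gripper_force: 0.0
```

Run:
```python
from h import *
plan([.5757,.1018,.0645],-.172,3)
for n in("top","side"):
    d=r.get_image(n); cv2.imwrite(f"pics/{n}1.png",cv2.resize(d["frame"][130:360,:345,::-1],None,fx=2,fy=2))
```

```text
at [0.5746 0.1028 0.1287] yawy -0.167 F [ 0.2 -0.   1.4] t 8.25 w 0.05787962265225457
{'dx': -0.03, 'dy': 0.04, 'dz': np.float64(2.14), 'rz': np.float64(0.09)}
{'dx': -0.03, 'dy': 0.04, 'dz': np.float64(2.14), 'rz': np.float64(0.09)}
{'dx': -0.03, 'dy': 0.04, 'dz': np.float64(2.14), 'rz': np.float64(0.09)}
```

View pics/side1.png

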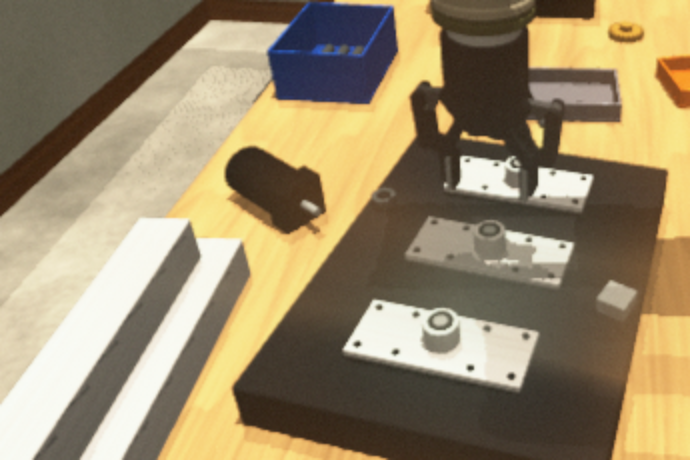

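The side view shows the open fingers straddling above the middle hub (crop (490,232)), with the plate level and nothing disturbed. Now I descend.

Emit:
{"fn": "drive_tool", "kwargs": {
  "targets": [
    {"dx": -0.1, "dy": 0.1, "dz": 0, "rx": 0, "ry": 0, "rz": 0.3},
    {"dx": 0, "dy": 0, "dz": 1.5, "rx": 0, "ry": 0, "rz": 0},
    {"dx": 0, "dy": 0, "dz": 1.5, "rx": 0, "ry": 0, "rz": 0},
    {"dx": 0, "dy": 0, "dz": 1.5, "rx": 0, "ry": 0, "rz": 0},
    {"dx": 0, "dy": 0, "dz": 1.0, "rx": 0, "ry": 0, "rz": 0},
    {"dx": 0, "dy": 0, "dz": 0.6, "rx": 0, "ry": 0, "rz": 0},
    {"dx": 0, "dy": 0, "dz": 0.2, "rx": 0, "ry": 0, "rz": 0},
    {"dx": 0, "dy": 0, "dz": 0.1, "rx": 0, "ry": 0, "rz": 0}
  ]
}}

```text
t: 9.15
tcp_pos: [0.5766, 0.1015, 0.0652]
tcp_rot: [[0.172, 0.985, 0.0], [0.985, -0.172, 0.0], [0.0, 0.0, -1.0]]
wrist_force: [0.2, -0.2, -0.2]
gripper_width: 0.0853
gripper_force: 0.0
```

Emit:
{"fn": "drive_tool", "kwargs": {
  "targets": [
    {"dx": 0, "dy": 0, "dz": 0, "rx": 0, "ry": 0, "rz": 0},
    {"dx": 0, "dy": 0, "dz": 0, "rx": 0, "ry": 0, "rz": 0},
    {"dx": 0, "dy": 0, "dz": 0, "rx": 0, "ry": 0, "rz": 0},
    {"dx": 0, "dy": 0, "dz": 0, "rx": 0, "ry": 0, "rz": 0}
  ],
  "grip": 0.45,
  "newtons": 40
}}

```text
t: 9.55
tcp_pos: [0.5767, 0.1015, 0.0656]
tcp_rot: [[0.172, 0.985, 0.001], [0.985, -0.172, 0.0], [0.0, 0.001, -1.0]]
wrist_force: [-0.1, 1.0, 0.3]
gripper_width: 0.0465
gripper_force: 0.0
```

Emit:
{"fn": "drive_tool", "kwargs": {
  "targets": [
    {"dx": 0, "dy": 0, "dz": 0, "rx": 0, "ry": 0, "rz": 0},
    {"dx": 0, "dy": 0, "dz": 0, "rx": 0, "ry": 0, "rz": 0},
    {"dx": 0, "dy": 0, "dz": 0, "rx": 0, "ry": 0, "rz": 0},
    {"dx": 0, "dy": 0, "dz": 0, "rx": 0, "ry": 0, "rz": 0},
    {"dx": 0, "dy": 0, "dz": 0, "rx": 0, "ry": 0, "rz": 0}
  ],
  "grip": 1,
  "newtons": 50
}}

```text
t: 10.05
tcp_pos: [0.5766, 0.1015, 0.0656]
tcp_rot: [[0.172, 0.985, 0.0], [0.985, -0.172, 0.0], [0.0, 0.0, -1.0]]
wrist_force: [-1.2, -0.1, 5.2]
gripper_width: 0.0293
gripper_force: 50.0
```

Emit:
{"fn": "drive_tool", "kwargs": {
  "targets": [
    {"dx": 0, "dy": 0, "dz": -0.2, "rx": 0, "ry": 0, "rz": 0},
    {"dx": 0, "dy": 0, "dz": -0.4, "rx": 0, "ry": 0, "rz": 0},
    {"dx": 0, "dy": 0, "dz": -1, "rx": 0, "ry": 0, "rz": 0},
    {"dx": 0, "dy": 0, "dz": -2, "rx": 0, "ry": 0, "rz": 0},
    {"dx": 0, "dy": 0, "dz": -2, "rx": 0, "ry": 0, "rz": 0},
    {"dx": 0, "dy": 0, "dz": -2, "rx": 0, "ry": 0, "rz": 0},
    {"dx": 0, "dy": 0, "dz": -1, "rx": 0, "ry": 0, "rz": 0},
    {"dx": 0, "dy": 0, "dz": 0, "rx": 0, "ry": 0, "rz": 0}
  ]
}}

```text
t: 10.85
tcp_pos: [0.5778, 0.1016, 0.1535]
tcp_rot: [[0.172, 0.985, 0.004], [0.985, -0.172, 0.0], [0.001, 0.004, -1.0]]
wrist_force: [-0.1, 0.4, -4.1]
gripper_width: 0.0295
gripper_force: 49.7
```

Run:
```python
from h import *
plan([.541,-.3026,.15],.069,16)
d=r.get_image("side"); cv2.imwrite("pics/side2.png",cv2.resize(d["frame"][60:360,100:400,::-1],None,fx=2,fy=2))
```

```text
at [0.5778 0.1016 0.1535] yawy -0.173 F [-0.1  0.4 -4.1] t 10.85 w 0.029464753726923438
{'dx': -2.53, 'dy': 0.21, 'dz': np.float64(0.02), 'rz': np.float64(-0.87)}
{'dx': -2.53, 'dy': 0.17, 'dz': np.float64(0.02), 'rz': np.float64(-0.87)}
{'dx': -2.53, 'dy': 0.13, 'dz': np.float64(0.02), 'rz': np.float64(-0.87)}
{'dx': -2.53, 'dy': 0.09, 'dz': np.float64(0.02), 'rz': np.float64(-0.87)}
{'dx': -2.54, 'dy': 0.05, 'dz': np.float64(0.02), 'rz': np.float64(-0.87)}
{'dx': -2.54, 'dy': 0.02, 'dz': np.float64(0.02), 'rz': np.float64(-0.87)}
{'dx': -2.54, 'dy': -0.02, 'dz': np.float64(0.02), 'rz': np.float64(-0.87)}
{'dx': -2.54, 'dy': -0.06, 'dz': np.float64(0.02), 'rz': np.float64(-0.87)}
{'dx': -2.53, 'dy': -0.1, 'dz': np.float64(0.02), 'rz': np.float64(-0.87)}
{'dx': -2.53, 'dy': -0.14, 'dz': np.float64(0.02), 'rz': np.float64(-0.87)}
{'dx': -2.53, 'dy': -0.18, 'dz': np.float64(0.02), 'rz': np.float64(-0.87)}
{'dx': -2.53, 'dy': -0.21, 'dz': np.float64(0.02), 'rz': np.float64(-0.87)}
{'dx': -2.52, 'dy': -0.25, 'dz': np.float64(0.02), 'rz': np.float64(-0.87)}
{'dx': -2.52, 'dy': -0.29, 'dz': np.float64(0.02), 'rz': np.float64(-0.87)}
{'dx': -2.52, 'dy': -0.33, 'dz': np.float64(0.02), 'rz': np.float64(-0.87)}
{'dx': -2.51, 'dy': -0.37, 'dz': np.float64(0.02), 'rz': np.float64(-0.87)}
```

View pics/side2.png

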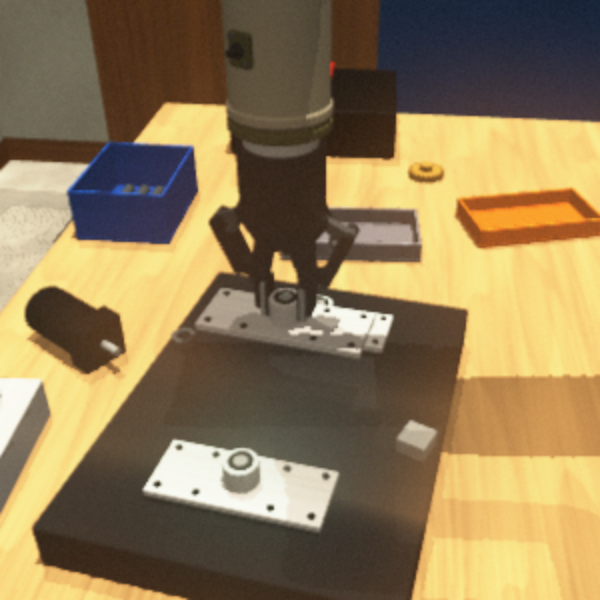

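The side view shows the plate lifted level by its hub (crop (287,300)). Next I carry it to above the tray.

Emit:
{"fn": "drive_tool", "kwargs": {
  "targets": [
    {"dx": -1.5, "dy": 0.1, "dz": 0, "rx": 0, "ry": 0, "rz": -0.8},
    {"dx": -2.5, "dy": 0.2, "dz": 0, "rx": 0, "ry": 0, "rz": -0.8},
    {"dx": -2.5, "dy": 0.1, "dz": 0, "rx": 0, "ry": 0, "rz": -0.8},
    {"dx": -2.5, "dy": 0.1, "dz": 0, "rx": 0, "ry": 0, "rz": -0.8},
    {"dx": -2.5, "dy": 0.1, "dz": 0, "rx": 0, "ry": 0, "rz": -0.8},
    {"dx": -2.5, "dy": 0, "dz": 0, "rx": 0, "ry": 0, "rz": -0.8},
    {"dx": -2.5, "dy": 0, "dz": 0, "rx": 0, "ry": 0, "rz": -0.8},
    {"dx": -2.5, "dy": -0.1, "dz": 0, "rx": 0, "ry": 0, "rz": -0.8}
  ]
}}

```text
t: 11.7
tcp_pos: [0.5572, -0.0886, 0.1493]
tcp_rot: [[0.061, 0.998, -0.003], [0.998, -0.061, 0.001], [0.001, -0.003, -1.0]]
wrist_force: [0.4, -0.3, -2.9]
gripper_width: 0.0294
gripper_force: 49.8
```

Emit:
{"fn": "drive_tool", "kwargs": {
  "targets": [
    {"dx": -2.5, "dy": -0.1, "dz": 0, "rx": 0, "ry": 0, "rz": -0.8},
    {"dx": -2.5, "dy": -0.1, "dz": 0, "rx": 0, "ry": 0, "rz": -0.8},
    {"dx": -2.5, "dy": -0.2, "dz": 0, "rx": 0, "ry": 0, "rz": -0.8},
    {"dx": -2.5, "dy": -0.2, "dz": 0, "rx": 0, "ry": 0, "rz": -0.8},
    {"dx": -2.5, "dy": -0.2, "dz": 0, "rx": 0, "ry": 0, "rz": -0.8},
    {"dx": -2.5, "dy": -0.3, "dz": 0, "rx": 0, "ry": 0, "rz": -0.8},
    {"dx": -1.5, "dy": -0.3, "dz": 0, "rx": 0, "ry": 0, "rz": -0.8},
    {"dx": -1, "dy": -0.3, "dz": 0, "rx": 0, "ry": 0, "rz": 0}
  ]
}}

```text
t: 12.5
tcp_pos: [0.537, -0.2635, 0.1493]
tcp_rot: [[-0.036, 0.999, -0.002], [0.999, 0.036, 0.001], [0.001, -0.002, -1.0]]
wrist_force: [-0.1, -0.0, -3.4]
gripper_width: 0.0292
gripper_force: 49.8
```

Emit:
{"fn": "drive_tool", "kwargs": {
  "targets": [
    {"dx": 0, "dy": 0, "dz": 0, "rx": 0, "ry": 0, "rz": 0},
    {"dx": 0, "dy": 0, "dz": 0, "rx": 0, "ry": 0, "rz": 0}
  ]
}}

```text
t: 12.7
tcp_pos: [0.5378, -0.262, 0.1504]
tcp_rot: [[-0.036, 0.999, -0.001], [0.999, 0.036, 0.001], [0.001, -0.001, -1.0]]
wrist_force: [1.0, -0.1, -2.7]
gripper_width: 0.029
gripper_force: 49.8
```

Run:
```python
from h import *
plan([.541,-.3026,.06],.069,4)
d=r.get_image("side"); f=d["frame"]; cv2.imwrite("pics/side3.png",cv2.resize(f[60:260,150:410,::-1],None,fx=3,fy=3))
# side-view cross-check of the tray rim
fi=f.astype(int); m=np.zeros(f.shape[:2],bool); m[163:192,238:314]=1
print(rects(d,m&(fi.max(2)-fi.min(2)<45),.03,200,5000))
```

```text
at [ 0.5378 -0.262   0.1504] yawy 0.036 F [ 1.  -0.1 -2.7] t 12.7 w 0.029035991399174718
{'dx': -1.02, 'dy': 0.04, 'dz': np.float64(2.26), 'rz': np.float64(-0.47)}
{'dx': -1.02, 'dy': 0.03, 'dz': np.float64(2.26), 'rz': np.float64(-0.47)}
{'dx': -1.02, 'dy': 0.03, 'dz': np.float64(2.26), 'rz': np.float64(-0.47)}
{'dx': -1.02, 'dy': 0.02, 'dz': np.float64(2.26), 'rz': np.float64(-0.47)}
[(array([275., 177.]), array([ 541.9, -276.4]), array([194.9, 150.7]), 0.057)]
```

View pics/side3.png

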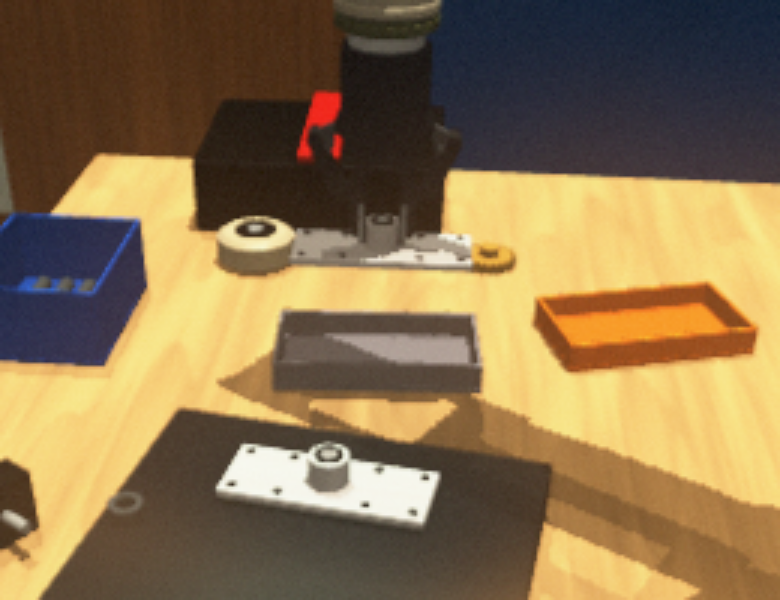

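The plate is level, just left of the tray's y centre, so it needs about 4.2 cm more in -y. The tray (crop (378,350)) checks out in x and yaw: 542 mm and 0.06.

Emit:
{"fn": "drive_tool", "kwargs": {
  "targets": [
    {"dx": -1, "dy": 0.1, "dz": 0, "rx": 0, "ry": 0, "rz": -0.5},
    {"dx": -1.2, "dy": 0.1, "dz": 1, "rx": 0, "ry": 0, "rz": -0.5},
    {"dx": -1, "dy": 0.1, "dz": 2, "rx": 0, "ry": 0, "rz": -0.5},
    {"dx": -1, "dy": 0.1, "dz": 2, "rx": 0, "ry": 0, "rz": -0.3},
    {"dx": 0, "dy": 0, "dz": 2, "rx": 0, "ry": 0, "rz": 0},
    {"dx": 0, "dy": 0, "dz": 1.0, "rx": 0, "ry": 0, "rz": 0},
    {"dx": 0, "dy": 0, "dz": 0, "rx": 0, "ry": 0, "rz": 0},
    {"dx": 0, "dy": 0, "dz": 0, "rx": 0, "ry": 0, "rz": 0}
  ]
}}

```text
t: 13.55
tcp_pos: [0.5444, -0.3046, 0.0715]
tcp_rot: [[-0.068, 0.998, 0.0], [0.998, 0.068, -0.0], [-0.0, 0.0, -1.0]]
wrist_force: [0.8, -0.3, -4.0]
gripper_width: 0.0293
gripper_force: 49.8
```

Run:
```python
from h import *
d=r.get_image("top"); a=d["frame"][140:265,320:420,::-1]
d2=r.get_image("side"); b=d2["frame"][120:200,220:330,::-1]
cv2.imwrite("pics/t4.png",np.hstack([cv2.resize(a,(400,500)),cv2.resize(b,(400,500*1))]))
print(ray(d2,[(242.3,163.7),(310,165.3),(241.7,180.7),(310.7,180.7)],.03))
```

```text
[[ 0.64779838 -0.34315658]
 [ 0.44193442 -0.35455668]
 [ 0.63457455 -0.24099162]
 [ 0.44006801 -0.26108215]]
```

View pics/t4.png

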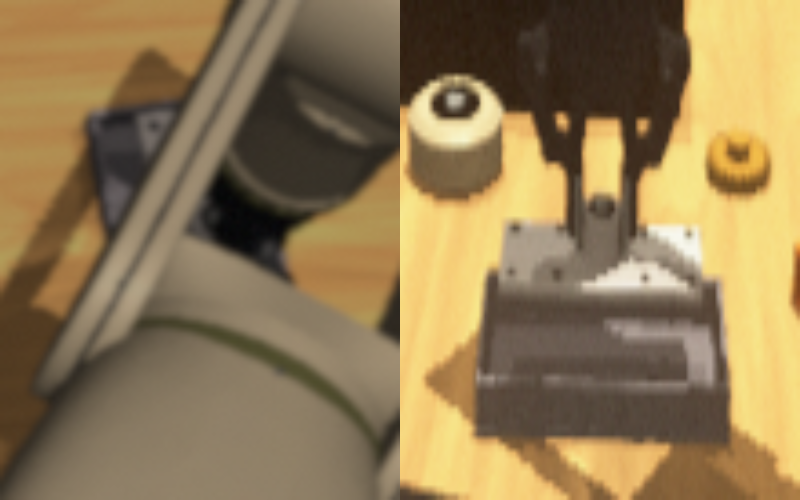

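Casting the side-view rim corners gives a tray centre of (541,-300), which agrees with the top view. I'll nudge across and lower.

Emit:
{"fn": "drive_tool", "kwargs": {
  "targets": [
    {"dx": 0.2, "dy": -0.3, "dz": 0, "rx": 0, "ry": 0, "rz": 0},
    {"dx": 0, "dy": 0, "dz": 1, "rx": 0, "ry": 0, "rz": 0},
    {"dx": 0, "dy": 0, "dz": 1, "rx": 0, "ry": 0, "rz": 0},
    {"dx": 0, "dy": 0, "dz": 1, "rx": 0, "ry": 0, "rz": 0},
    {"dx": 0, "dy": 0, "dz": 0.8, "rx": 0, "ry": 0, "rz": 0},
    {"dx": 0, "dy": 0, "dz": 0.4, "rx": 0, "ry": 0, "rz": 0},
    {"dx": 0, "dy": 0, "dz": 0.2, "rx": 0, "ry": 0, "rz": 0},
    {"dx": 0, "dy": 0, "dz": 0, "rx": 0, "ry": 0, "rz": 0}
  ]
}}

```text
t: 14.45
tcp_pos: [0.541, -0.3026, 0.0269]
tcp_rot: [[-0.068, 0.998, -0.0], [0.998, 0.068, 0.0], [0.0, -0.0, -1.0]]
wrist_force: [0.4, 0.2, -3.5]
gripper_width: 0.0295
gripper_force: 49.9
```

Emit:
{"fn": "drive_tool", "kwargs": {
  "targets": [
    {"dx": 0, "dy": 0, "dz": 0.1, "rx": 0, "ry": 0, "rz": 0},
    {"dx": 0, "dy": 0, "dz": 0.1, "rx": 0, "ry": 0, "rz": 0},
    {"dx": 0, "dy": 0, "dz": 0.1, "rx": 0, "ry": 0, "rz": 0},
    {"dx": 0, "dy": 0, "dz": 0.05, "rx": 0, "ry": 0, "rz": 0},
    {"dx": 0, "dy": 0, "dz": 0, "rx": 0, "ry": 0, "rz": 0}
  ]
}}

```text
t: 14.95
tcp_pos: [0.5411, -0.3027, 0.0237]
tcp_rot: [[-0.068, 0.998, -0.0], [0.998, 0.068, 0.0], [0.0, -0.0, -1.0]]
wrist_force: [-0.1, 0.0, -4.1]
gripper_width: 0.0293
gripper_force: 49.9
```

Emit:
{"fn": "drive_tool", "kwargs": {
  "targets": [
    {"dx": 0, "dy": 0, "dz": 0.1, "rx": 0, "ry": 0, "rz": 0},
    {"dx": 0, "dy": 0, "dz": 0.1, "rx": 0, "ry": 0, "rz": 0},
    {"dx": 0, "dy": 0, "dz": 0.05, "rx": 0, "ry": 0, "rz": 0},
    {"dx": 0, "dy": 0, "dz": 0.0, "rx": 0, "ry": 0, "rz": 0}
  ]
}}

```text
t: 15.35
tcp_pos: [0.541, -0.3026, 0.021]
tcp_rot: [[-0.068, 0.998, -0.0], [0.998, 0.068, 0.0], [0.0, -0.0, -1.0]]
wrist_force: [-0.4, 0.5, -3.2]
gripper_width: 0.0291
gripper_force: 49.9
```

Emit:
{"fn": "drive_tool", "kwargs": {
  "targets": [
    {"dx": 0, "dy": 0, "dz": 0.04, "rx": 0, "ry": 0, "rz": 0},
    {"dx": 0, "dy": 0, "dz": 0.0, "rx": 0, "ry": 0, "rz": 0}
  ]
}}

```text
t: 15.55
tcp_pos: [0.5411, -0.3027, 0.0208]
tcp_rot: [[-0.068, 0.998, -0.0], [0.998, 0.068, 0.0], [0.0, -0.0, -1.0]]
wrist_force: [0.5, 0.6, -3.5]
gripper_width: 0.0293
gripper_force: 49.9
```

Emit:
{"fn": "drive_tool", "kwargs": {
  "targets": [
    {"dx": 0, "dy": 0, "dz": 0.04, "rx": 0, "ry": 0, "rz": 0},
    {"dx": 0, "dy": 0, "dz": 0.0, "rx": 0, "ry": 0, "rz": 0}
  ]
}}

```text
t: 15.75
tcp_pos: [0.5412, -0.3027, 0.0207]
tcp_rot: [[-0.068, 0.998, 0.0], [0.998, 0.068, -0.0], [-0.0, 0.0, -1.0]]
wrist_force: [-1.4, 1.2, -0.3]
gripper_width: 0.0293
gripper_force: 50.1
```

Emit:
{"fn": "drive_tool", "kwargs": {
  "targets": [
    {"dx": 0, "dy": 0, "dz": 0.03, "rx": 0, "ry": 0, "rz": 0},
    {"dx": 0, "dy": 0, "dz": 0.0, "rx": 0, "ry": 0, "rz": 0}
  ]
}}

```text
t: 15.95
tcp_pos: [0.5412, -0.3027, 0.0207]
tcp_rot: [[-0.068, 0.998, 0.0], [0.998, 0.068, -0.0], [-0.0, 0.0, -1.0]]
wrist_force: [-4.8, 1.9, 6.0]
gripper_width: 0.0293
gripper_force: 50.4
```

The plate is down, since its weight has transferred. I'll release it, rise and check.

Emit:
{"fn": "drive_tool", "kwargs": {
  "targets": [
    {"dx": 0, "dy": 0, "dz": -0.03, "rx": 0, "ry": 0, "rz": 0},
    {"dx": 0, "dy": 0, "dz": 0, "rx": 0, "ry": 0, "rz": 0},
    {"dx": 0, "dy": 0, "dz": 0, "rx": 0, "ry": 0, "rz": 0},
    {"dx": 0, "dy": 0, "dz": 0, "rx": 0, "ry": 0, "rz": 0},
    {"dx": 0, "dy": 0, "dz": 0, "rx": 0, "ry": 0, "rz": 0},
    {"dx": 0, "dy": 0, "dz": 0, "rx": 0, "ry": 0, "rz": 0}
  ],
  "grip": 0.2,
  "newtons": 20
}}

```text
t: 16.55
tcp_pos: [0.5411, -0.3027, 0.0204]
tcp_rot: [[-0.068, 0.998, -0.0], [0.998, 0.068, -0.0], [-0.0, -0.0, -1.0]]
wrist_force: [-0.5, 0.6, 0.2]
gripper_width: 0.0683
gripper_force: 0.0
```

Emit:
{"fn": "drive_tool", "kwargs": {
  "targets": [
    {"dx": 0, "dy": 0, "dz": -0.5, "rx": 0, "ry": 0, "rz": 0},
    {"dx": 0, "dy": 0, "dz": -1, "rx": 0, "ry": 0, "rz": 0},
    {"dx": 0, "dy": 0, "dz": -3, "rx": 0, "ry": 0, "rz": 0},
    {"dx": 0, "dy": 0, "dz": -4, "rx": 0, "ry": 0, "rz": 0},
    {"dx": 0, "dy": 0, "dz": -4, "rx": 0, "ry": 0, "rz": 0},
    {"dx": 0, "dy": 0, "dz": -4, "rx": 0, "ry": 0, "rz": 0},
    {"dx": 0, "dy": -4, "dz": -2, "rx": 0, "ry": 0, "rz": 0},
    {"dx": 0, "dy": -4, "dz": 0, "rx": 0, "ry": 0, "rz": 0}
  ]
}}

```text
t: 17.35
tcp_pos: [0.4629, -0.3096, 0.2113]
tcp_rot: [[-0.069, 0.998, 0.007], [0.998, 0.069, -0.006], [-0.006, 0.006, -1.0]]
wrist_force: [-0.1, -1.6, -0.0]
gripper_width: 0.0686
gripper_force: 0.0
```

Run:
```python
from h import *
b=r.get_image("side")["frame"][100:370,120:420,::-1]
cv2.imwrite("pics/s5.png",cv2.resize(b,(660,594)))
o=r.observe(); print(o["tcp_pos"],o["gripper_width"],o["t"])
```

```text
[ 0.45621102 -0.30887661  0.20759898] 0.06857712336629518 17.4
```

View pics/s5.png

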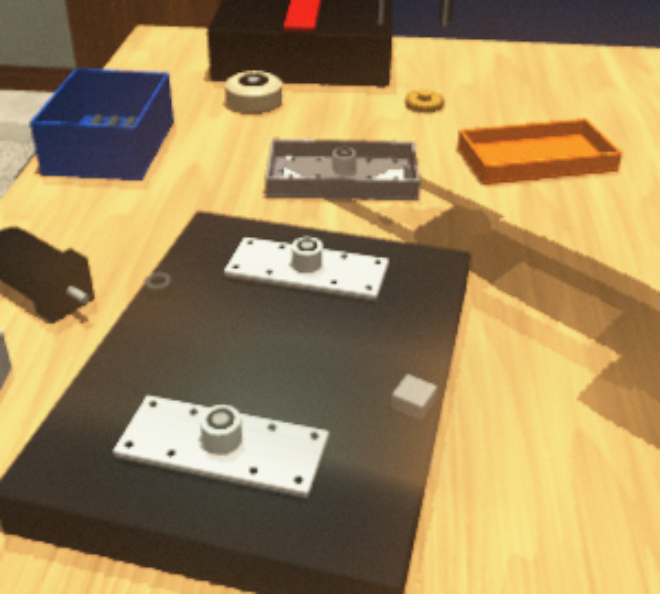

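The view shows the warped plate lying flat in the grey tray (crop (343,165)). The other two plates, the gauge block and the collar are where they were.

```bash
python3 -c "
from bench import r
print(r.hand_in())"
```

```text
the job is handed in; nothing more can be done
None
```

The middle plate was the warped one: it rocked about 2.7 mm under roughly 2 N. It now lies flat in the grey tray, the right plate tested solid, the left one didn't need testing, nothing else was disturbed, and I handed the job in at about 17 s.

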